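Empty the tray of wide vials into the waste hopper

TASK

Two like trays of used vials stand on the bench: take the one with the wider vials by its bar, and tip it from just above the rim so that all four vials go into the steel waste hopper, none falling on the bench. Then set the empty tray back on the mat it came from, upright, centred and square to the mat, and let go. Leave the tray of slimmer vials and everything else where it stands.

Things in the scene. Friction and masses are not known exactly. Their poses are not given: they have to be found in the camera images.
- hopper: Fixed open-topped steel waste hopper, outside 200 (x) by 170 (y) by 110 mm high, walls 5 mm, inner floor 15 mm above the bench; origin at the centre of its underside on the bench, z up, x along its longer side.
- hopper_mouth (a point): Centre of the hopper's mouth, at rim height, 110 mm above the bench.
- mat_wide: Fixed black rubber mat, 230 (x) by 150 (y) by 4 mm, on which the tray of wide vials stands at the start; origin at the centre of its underside. Both mats look alike.
- tray_wide: Grey plastic pouring tray with the four WIDE vials (32 mm diameter); both trays look alike, only their vials differ. 180 (x) by 96 (y) mm, side walls and +x back wall 48 mm high, 82 mm wide inside, floor 5 mm thick, about 0.22 kg empty. Origin under its middle at the underside, z up; it pours over its -x end. A grip bar stands over its middle.
- tray_wide_bar (a point): Centre of that tray's grip bar, 105 mm above the tray's underside over its middle; axes as the tray's. The straight bar runs along y between two posts on the side walls (82 mm free between them), 12 mm thick (x) and 22 mm high (z).
- tray_wide_lip (a point): Middle of the top edge of that tray's open pouring lip: x = -90 mm, 25 mm above the tray's underside. The tray's floor is flat to x = -45 mm, then rises to the lip as a ramp of 24 degrees, so it must be tipped well beyond that to empty.
- wide_vial_1: Wide capped vial, white plastic with a blue cap, a cylinder 32 mm in diameter and 74 mm long; origin at its middle, y along its length. At the start it lies crosswise in tray_wide and can roll along the tray.
- wide_vial_2: Wide capped vial, white plastic with a blue cap, a cylinder 32 mm in diameter and 74 mm long; origin at its middle, y along its length. At the start it lies crosswise in tray_wide and can roll along the tray.
- wide_vial_3: Wide capped vial, white plastic with a blue cap, a cylinder 32 mm in diameter and 74 mm long; origin at its middle, y along its length. At the start it lies crosswise in tray_wide and can roll along the tray.
- wide_vial_4: Wide capped vial, white plastic with a blue cap, a cylinder 32 mm in diameter and 74 mm long; origin at its middle, y along its length. At the start it lies crosswise in tray_wide and can roll along the tray.
- mat_slim: Fixed black rubber mat, 230 (x) by 150 (y) by 4 mm, on which the tray of slim vials stands at the start; origin at the centre of its underside. Both mats look alike.
- tray_slim: Grey plastic pouring tray with the four SLIM vials (20 mm diameter); both trays look alike, only their vials differ. 180 (x) by 96 (y) mm, side walls and +x back wall 48 mm high, 82 mm wide inside, floor 5 mm thick, about 0.22 kg empty. Origin under its middle at the underside, z up; it pours over its -x end. A grip bar stands over its middle.
- tray_slim_bar (a point): Centre of that tray's grip bar, 105 mm above the tray's underside over its middle; axes as the tray's. The straight bar runs along y between two posts on the side walls (82 mm free between them), 12 mm thick (x) and 22 mm high (z).
- tray_slim_lip (a point): Middle of the top edge of that tray's open pouring lip: x = -90 mm, 25 mm above the tray's underside. The tray's floor is flat to x = -45 mm, then rises to the lip as a ramp of 24 degrees, so it must be tipped well beyond that to empty.
- slim_vial_1: Slim capped vial, white plastic with a blue cap, a cylinder 20 mm in diameter and 74 mm long; origin at its middle, y along its length. At the start it lies crosswise in tray_slim and can roll along the tray.
- slim_vial_2: Slim capped vial, white plastic with a blue cap, a cylinder 20 mm in diameter and 74 mm long; origin at its middle, y along its length. At the start it lies crosswise in tray_slim and can roll along the tray.
- slim_vial_3: Slim capped vial, white plastic with a blue cap, a cylinder 20 mm in diameter and 74 mm long; origin at its middle, y along its length. At the start it lies crosswise in tray_slim and can roll along the tray.
- slim_vial_4: Slim capped vial, white plastic with a blue cap, a cylinder 20 mm in diameter and 74 mm long; origin at its middle, y along its length. At the start it lies crosswise in tray_slim and can roll along the tray.
- spray_bottle: Bystander: white spray bottle, 75 mm diameter, 205 mm tall; origin under its centre.
- tip_box: Bystander: pipette-tip box, 125 by 85 by 65 mm; origin under its centre.
- tube_rack: Bystander: rack of capped tubes, 80 by 200 by 94 mm; origin under its centre.
There are look-alikes about, which are no part of the job. Leave any yellow look-alike of the tray_wide alone. Leave any red look-alike of the wide_vial_1 alone.

How it is judged (in metres and radians):
On the way, in this order (a step that is already met when the one before it is completed fails the run):
1. the tray of wide vials is over the hopper, still holding all four (horizontal distance between tray_wide_lip and hopper_mouth below 0.12 m and z of tray_wide_lip in the frame of hopper above 0.1 m and x of wide_vial_1 in the frame of tray_wide between -0.09 and 0.09 m and z of wide_vial_1 in the frame of tray_wide between 0 and 0.06 m and x of wide_vial_2 in the frame of tray_wide between -0.09 and 0.09 m and z of wide_vial_2 in the frame of tray_wide between 0 and 0.06 m and x of wide_vial_3 in the frame of tray_wide between -0.09 and 0.09 m and z of wide_vial_3 in the frame of tray_wide between 0 and 0.06 m and x of wide_vial_4 in the frame of tray_wide between -0.09 and 0.09 m and z of wide_vial_4 in the frame of tray_wide between 0 and 0.06 m), for 0.1 s.
2. the tray is tipped over the hopper by more than 25 degrees and the four vials have gone into the hopper (angle between tray_wide's own z axis and vertical above 0.44 rad and x of wide_vial_1 in the frame of hopper between -0.096 and 0.096 m and y of wide_vial_1 in the frame of hopper between -0.081 and 0.081 m and z of each of wide_vial_1, wide_vial_2, wide_vial_3, wide_vial_4 in the frame of hopper below 0.108 m and x of wide_vial_2 in the frame of hopper between -0.096 and 0.096 m and y of wide_vial_2 in the frame of hopper between -0.081 and 0.081 m and x of wide_vial_3 in the frame of hopper between -0.096 and 0.096 m and y of wide_vial_3 in the frame of hopper between -0.081 and 0.081 m and x of wide_vial_4 in the frame of hopper between -0.096 and 0.096 m and y of wide_vial_4 in the frame of hopper between -0.081 and 0.081 m), for 0.1 s.
At the end, for the whole second after the job is handed in: All four wide vials lie at rest inside the hopper, below its rim; the emptied tray stands upright (within 3 degrees) on its own mat, its centre within 25 mm of the mat's in x and in y, square to it within 12 degrees either way round, at rest; the slim vials are still in their own tray (x of wide_vial_1 in the frame of hopper between -0.096 and 0.096 m and y of wide_vial_1 in the frame of hopper between -0.081 and 0.081 m and z of each of wide_vial_1, wide_vial_2, wide_vial_3, wide_vial_4 in the frame of hopper below 0.108 m and x of wide_vial_2 in the frame of hopper between -0.096 and 0.096 m and y of wide_vial_2 in the frame of hopper between -0.081 and 0.081 m and x of wide_vial_3 in the frame of hopper between -0.096 and 0.096 m and y of wide_vial_3 in the frame of hopper between -0.081 and 0.081 m and x of wide_vial_4 in the frame of hopper between -0.096 and 0.096 m and y of wide_vial_4 in the frame of hopper between -0.081 and 0.081 m and linear speed of each of wide_vial_1, wide_vial_2, wide_vial_3, wide_vial_4 below 0.05 m/s and x of tray_wide in the frame of mat_wide between -0.025 and 0.025 m and y of tray_wide in the frame of mat_wide between -0.025 and 0.025 m and z of tray_wide in the frame of mat_wide below 0.008 m and angle between tray_wide's own z axis and vertical below 0.06 rad and angle between the x axis of tray_wide and the x axis of mat_wide, either way round below 0.21 rad and linear speed of tray_wide below 0.02 m/s and x of slim_vial_1 in the frame of tray_slim between -0.09 and 0.09 m and y of slim_vial_1 in the frame of tray_slim between -0.045 and 0.045 m and z of each of slim_vial_1, slim_vial_2, slim_vial_3, slim_vial_4 in the frame of tray_slim below 0.06 m and x of slim_vial_2 in the frame of tray_slim between -0.09 and 0.09 m and y of slim_vial_2 in the frame of tray_slim between -0.045 and 0.045 m and x of slim_vial_3 in the frame of tray_slim between -0.09 and 0.09 m and y of slim_vial_3 in the frame of tray_slim between -0.045 and 0.045 m and x of slim_vial_4 in the frame of tray_slim between -0.09 and 0.09 m and y of slim_vial_4 in the frame of tray_slim between -0.045 and 0.045 m); the robot touches nothing.
It fails at once if a wide vial falls outside: below 60 mm height and in neither the hopper nor its tray ((height (world z) of wide_vial_1 below 0.06 m and (x of wide_vial_1 in the frame of hopper above 0.105 m or x of wide_vial_1 in the frame of hopper below -0.105 m or y of wide_vial_1 in the frame of hopper above 0.09 m or y of wide_vial_1 in the frame of hopper below -0.09 m) and (x of wide_vial_1 in the frame of tray_wide above 0.1 m or x of wide_vial_1 in the frame of tray_wide below -0.1 m or y of wide_vial_1 in the frame of tray_wide above 0.05 m or y of wide_vial_1 in the frame of tray_wide below -0.05 m)) or (height (world z) of wide_vial_2 below 0.06 m and (x of wide_vial_2 in the frame of hopper above 0.105 m or x of wide_vial_2 in the frame of hopper below -0.105 m or y of wide_vial_2 in the frame of hopper above 0.09 m or y of wide_vial_2 in the frame of hopper below -0.09 m) and (x of wide_vial_2 in the frame of tray_wide above 0.1 m or x of wide_vial_2 in the frame of tray_wide below -0.1 m or y of wide_vial_2 in the frame of tray_wide above 0.05 m or y of wide_vial_2 in the frame of tray_wide below -0.05 m)) or (height (world z) of wide_vial_3 below 0.06 m and (x of wide_vial_3 in the frame of hopper above 0.105 m or x of wide_vial_3 in the frame of hopper below -0.105 m or y of wide_vial_3 in the frame of hopper above 0.09 m or y of wide_vial_3 in the frame of hopper below -0.09 m) and (x of wide_vial_3 in the frame of tray_wide above 0.1 m or x of wide_vial_3 in the frame of tray_wide below -0.1 m or y of wide_vial_3 in the frame of tray_wide above 0.05 m or y of wide_vial_3 in the frame of tray_wide below -0.05 m)) or (height (world z) of wide_vial_4 below 0.06 m and (x of wide_vial_4 in the frame of hopper above 0.105 m or x of wide_vial_4 in the frame of hopper below -0.105 m or y of wide_vial_4 in the frame of hopper above 0.09 m or y of wide_vial_4 in the frame of hopper below -0.09 m) and (x of wide_vial_4 in the frame of tray_wide above 0.1 m or x of wide_vial_4 in the frame of tray_wide below -0.1 m or y of wide_vial_4 in the frame of tray_wide above 0.05 m or y of wide_vial_4 in the frame of tray_wide below -0.05 m))).
It fails at once if a wide vial is thrown or dropped from high (faster than 2.5 m/s) (linear speed of any of wide_vial_1, wide_vial_2, wide_vial_3, wide_vial_4 above 2.5 m/s).
It fails at once if the tray of slim vials is moved by more than 25 mm or tipped (distance of tray_slim from where it was at the start of the episode above 0.025 m or angle between tray_slim's own z axis and vertical above 0.15 rad).
It fails at once if a bystander is moved by more than 25 mm or tipped (distance of any of spray_bottle, tip_box, tube_rack from where it was at the start of the episode above 0.025 m or angle between any of spray_bottle, tip_box, tube_rack's own z axis and vertical above 0.2 rad).
It also fails if it takes over 67 s, if anything falls off the work surface, if the arm or the gripper's body presses on something with over 40 N, if the wrist force passes 120 N, or if a joint passes its speed limit or range.

ROBOT

A 6-joint arm with a two-finger parallel gripper is mounted at the origin on the work surface. World frame = base frame: x ahead of the robot, y to its left, z up, the work surface at z = 0. Lengths are in mm, angles in degrees, forces in N, time in s.
With the tool pointing down it reaches from about 300 to 850 mm from the base axis. Payload 4.2 kg.
Tool frame: the origin (TCP) lies midway between the tips of the shut fingers; the grasp point (between the pads) lies 19 mm behind it; z points along the fingers, y is the line along which they close (so a half turn about z gives the same grasp; the last joint's range is limited). The gripper opens to 91 mm and grips with 3 to 60 N. Pads are 32 mm wide; open, the fingers measure 118 mm over their backs; the gripper's body (76 mm by 178 mm) begins 60 mm behind the grasp point.
Start: joints at [-66.52, 18.312, 89.639, -0, 72.044, -1.146], TCP at [239.601, -522.718, 213.976] pointing down, gripper open.
Joint ranges: [-177.97, 177.97], [-48.28, 115.42], [12.27, 149.76], [-77.06, 257.06], [2.81, 150.46], [-146.56, 146.56]. Speed limits (degrees/s): [147.25, 147.25, 180, 180, 180, 180].

INTERFACE

Orientations are given as [roll, pitch, yaw] about the fixed x, y, z axes, in that order (R = Rz(yaw) Ry(pitch) Rx(roll)).
In Python, from workcell import state, grab_frame, camera_model, workorder gives the robot as it stands.
- The arm moves only by the tool carry_out, never from a script. Its argument "commands" is a list of rows, each a list of 7 numbers: the turn, a rotation vector about the tool's x, y, z in degrees, then the shift along the tool's x, y, z in mm, then the opening, from -1 (shut) to 1 (fully open). In form: [[ax, ay, az, dx, dy, dz, hand], ...]. A call has 1 to 20 rows; each row is the pose to reach, as a shift and turn from the pose commanded when the call began, along the tool's axes at that moment; what a row does not reach only later rows make up. A row lasts 1/10 s, in which the tool goes at most 50 mm and 8.59 degrees, less where a joint would pass 70% of its speed; a pose out of reach is approached as far as the arm can. A call with a gripper value outside its range is refused whole. The fingers move at their own pace and stop on an object; "force" is the grip in N (left out, the last holds). Time passes only in rows, so rows that repeat a pose let the fingers close. It gives the time, the measured TCP pose, the force, the opening and the grip force at its end, in the units of the state.
- state(): the state, without advancing time (a new reading comes with each control period).
- grab_frame(name): name is "side" or "top"; returns the picture (480x640x3 uint8, red, green, blue); there is no depth.
- camera_model(name): a dict with "fx", "fy", "cx", "cy" (pixels), "origin" and "rotation" of the camera in the world. Camera axes: x right, y up, looking along -z (the intrinsics and any distortion apply to the point x, -y, -z); pixel columns grow to the right and rows downward; lengths in mm; the calibration is good to about 2 mm. A picture is of the moment at which its call begins. camera_model takes no time and is no camera call.
- workorder.job_done(): hands the job in; it is judged then, once.
The state is a dict: "time_s": time; "qpos": joint angles; "qvel": joint speeds; "effort": joint torques, N m; "ee_pos": TCP position; "ee_rot": TCP orientation; "force": force on the tool from outside, world axes, zero at the start; "torque": the same for the moment, N m; "gripper_width": finger opening in mm; "gripper_force": force on a finger pad.
Only numpy, scipy, OpenCV 4.12 (cv2) and the standard library are available. Lean on these libraries where they do the work, as an engineer would, in place of code of your own. Each camera call takes 0.05 s, during which the arm holds its last target. There are 200 camera calls.

## Working session

There is one attempt and no reset: what is moved stays moved. The work goes in short steps, Python scripts to look and compute and a tool call to move; the robot and the scene stay as the last step left them, time stands still between calls to the robot, and variables do not carry over. Pictures are saved under pics/ and viewed, at most 10 in all, crops included, and the job is handed in when it is done.

Besides the shell and the picture viewer there is one more tool, called after "Emit:" as name([rows], argument=value, ...), one row to a line, values as JSON. carry_out: Moves the arm, as the interface text tells. Its arguments: {"type":"object","properties":{"commands":{"type":"array"},"force":{"type":"number"}},"required":["commands"]}

```bash
mkdir -p pics; ls
python3 - <<'E'
from workcell import state, grab_frame, camera_model
import cv2
for n in("top","side"):
    cv2.imwrite(f"pics/{n}0.png",grab_frame(n)[:,:,::-1]); print(n,camera_model(n))
s=state();print(s)
E
```

```text
pics
top {'fx': 493.92366469085647, 'fy': 493.92366469085647, 'cx': 328.80560790115015, 'cy': 246.2775900737801, 'origin': array([ 288.11642309,    6.41298231, 1245.85608807]), 'rotation': array([ 10.17670918,  -0.51910593, -91.53609474])}
side {'fx': 490.8700851754665, 'fy': 490.8700851754665, 'cx': 323.89870584020326, 'cy': 242.0991239058321, 'origin': array([  55.4239408 ,  978.45268672, 1088.10710753]), 'rotation': array([  47.88209796,    0.71438389, -156.30353661])}
{'time_s': 0.1, 'qpos': array([-6.65195725e+01,  1.83478112e+01,  8.97000001e+01, -8.34586710e-04,
        7.20444807e+01, -1.14536295e+00]), 'qvel': array([-0.00115192, -0.17345707, -0.2096601 , -0.03407528, -0.0087096 ,
        0.0086882 ]), 'effort': array([ 3.86182792e-04, -4.13329840e+01, -2.32508701e+01,  7.28793768e-02,
        4.22828633e-02, -6.19619436e-05]), 'ee_pos': array([ 239.41476943, -522.27985072,  213.20207682]), 'ee_rot': array([-1.79907711e+02, -1.05146153e-03,  2.46260475e+01]), 'force': array([ 0.35283811, -0.49874652,  0.16636936]), 'torque': array([ 0.02802447, -0.02364509,  0.00404246]), 'gripper_force': 0.0, 'gripper_width': 91.42603366386074}
```

View pics/top0.png

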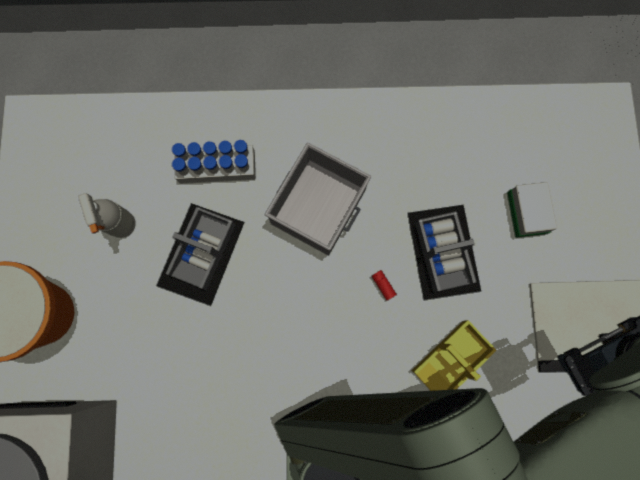

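View pics/side0.png

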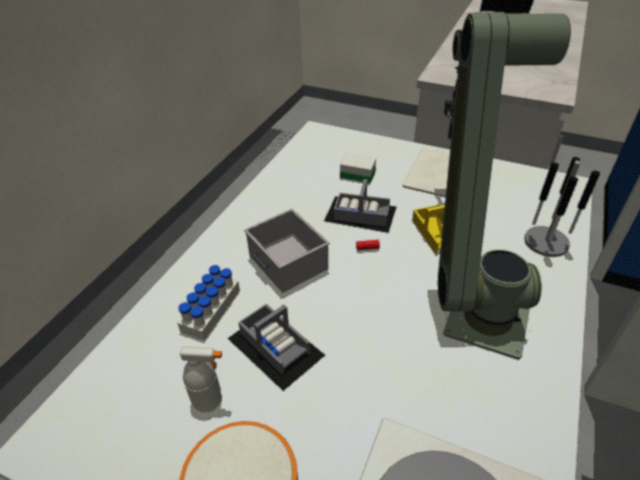

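The top view shows a tray on a mat at px (445,250) with fat vials, another on a mat at (200,253) with apparently slimmer vials, a yellow tray at (453,355), a red vial at (384,285) and the hopper at (318,200). The candidates are (445,250), (200,253) and yellow (453,355). I expect (445,250) to be the wide tray and will check it in a crop.

```bash
cat > h.py <<'E'
import numpy as np, cv2
from scipy.spatial.transform import Rotation as R
from workcell import state, grab_frame, camera_model
def cast(n,uv,z):
    m=camera_model(n); uv=np.atleast_2d(np.array(uv,float))
    d=np.c_[(uv[:,0]-m['cx'])/m['fx'],-(uv[:,1]-m['cy'])/m['fy'],-np.ones(len(uv))]
    d=R.from_euler('xyz',m['rotation'],degrees=True).apply(d)
    o=m['origin']; return o+d*((z-o[2])/d[:,2])[:,None]
def proj(n,P):
    m=camera_model(n); c=R.from_euler('xyz',m['rotation'],degrees=True).inv().apply(np.atleast_2d(P)-m['origin'])
    return np.c_[m['cx']+m['fx']*c[:,0]/-c[:,2], m['cy']-m['fy']*c[:,1]/-c[:,2]]
E
python3 - <<'E'
from h import *
im=cv2.imread('pics/top0.png')
a=cv2.resize(im[195:310,400:495],None,fx=4,fy=4,interpolation=2);b=cv2.resize(im[195:310,150:250],None,fx=4,fy=4,interpolation=2)
cv2.imwrite('pics/c1.png',np.hstack([a,b]))
c=cv2.resize(im[135:265,255:385],None,fx=4,fy=4,interpolation=2);cv2.imwrite('pics/c2.png',c)
g=im.max(2)
for x0,x1 in((400,495),(150,250)):
    m=np.zeros_like(g);m[195:312,x0:x1]=(g[195:312,x0:x1]<110)*255
    cs=max(cv2.findContours(m,0,1)[0],key=cv2.contourArea)
    W=cast('top',cs[:,0],4)[:,:2].astype(np.float32)
    print(cv2.contourArea(cs),cv2.minAreaRect(W),cv2.boxPoints(cv2.minAreaRect(W)).round(0).tolist())
E
```

```text
5108.0 ((490.73980712890625, -305.1604309082031), (230.2574462890625, 155.79454040527344), 7.189296722412109) [[367.0, -242.0], [386.0, -397.0], [615.0, -368.0], [595.0, -213.0]]
5174.5 ((502.1044006347656, 319.84625244140625), (157.48489379882812, 230.72894287109375), 68.70858764648438) [[366.0, 288.0], [581.0, 205.0], [638.0, 351.0], [423.0, 435.0]]
```

View pics/c1.png

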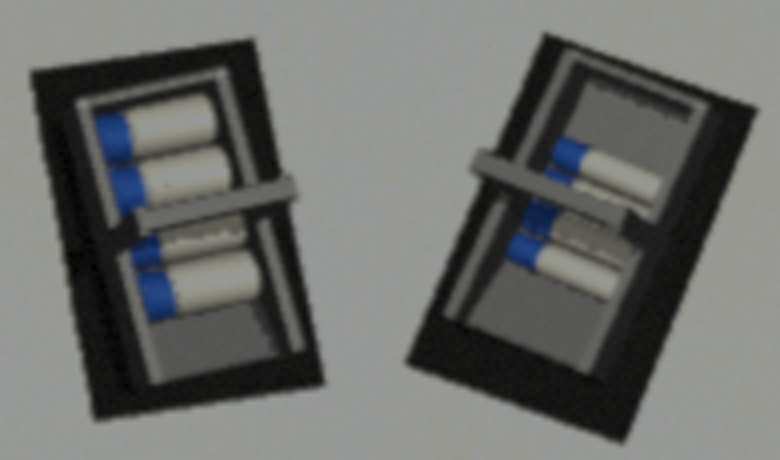

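View pics/c2.png

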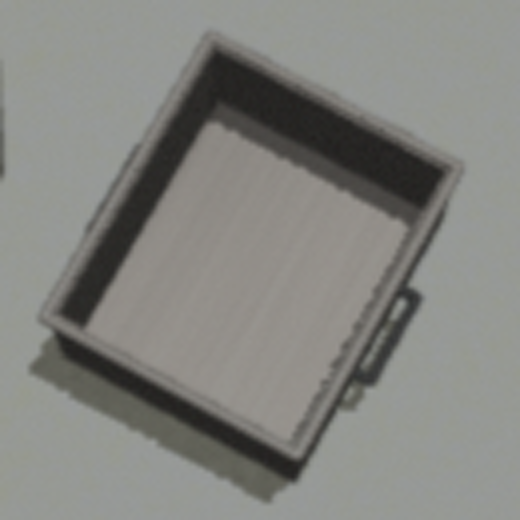

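The crop confirms it. The tray at top px (445,250) holds the wide vials: four fat vials fill it, against thin ones at (200,253). Its back wall is at the upper end and its lip faces the robot. The hopper rim corners in c2 are at crop px (208,33), (463,163), (298,457) and (42,322).

```bash
python3 - <<'E'
from h import *
np.set_printoptions(precision=1,suppress=True)
hc=np.array([(208,33),(463,163),(298,457),(42,322)])/4+[255,135]
H=cast('top',hc,110)[:,:2];print('hopper',H.tolist(),H.mean(0),[np.linalg.norm(H[i]-H[i-1]) for i in range(4)], np.degrees(np.arctan2(*(H[0]-H[3]+H[1]-H[2])[::-1])))
# bar ends on top face (z=120), crop c1
be=np.array([(137,217),(294,183)])/4+[400,195]
print('bar ends',cast('top',be,120))
# wall-top corners z=52: back-left outer, back-right outer, front-left, front-right
wc=np.array([(76,98),(230,66),(306,350),(148,384)])/4+[400,195]
print('walls',cast('top',wc[:3],52), 'lip?',cast('top',wc[3:],29))
mc=np.array([(30,70),(255,38),(325,384),(95,421)])/4+[400,195]
M=cast('top',mc,4);print('mat',M,M.mean(0),[np.linalg.norm(M[i]-M[i-1]) for i in range(4)])
# side-view check of projections
b=cast('top',be.mean(0)[None],120);print('bar mid',b,'in side',proj('side',b),'hopper in side',proj('side',np.c_[H,[110]*4]))
print('yellow',cast('top',[(453,355)],50),'red',cast('top',[(384,285)],20))
E
python3 -c "
import cv2
im=cv2.imread('pics/side0.png')
cv2.imwrite('pics/c3.png',cv2.resize(im[150:300,240:400],None,fx=4,fy=4,interpolation=2))"
```

```text
hopper [[746.8926002844953, 36.74519746523824], [661.0399296647963, -114.58522995274438], [484.5849281783911, -10.771918189597475], [569.2077712023859, 138.04934882756478]] [615.4  12.4] [np.float64(204.53466593509182), np.float64(173.98729641857142), np.float64(204.728042165209), np.float64(171.19811645592705)] -30.079383077877676
bar ends [[ 476.7 -253.4  120. ]
 [ 494.5 -346.1  120. ]]
walls [[ 564.  -236.    52. ]
 [ 582.1 -333.3   52. ]
 [ 403.6 -366.6   52. ]] lip? [[ 387.4 -274.4   29. ]]
mat [[ 594.4 -217.     4. ]
 [ 612.2 -364.6    4. ]
 [ 386.5 -391.9    4. ]
 [ 367.1 -245.3    4. ]] [ 490.  -304.7    4. ] [np.float64(229.06193723871306), np.float64(148.70673270490505), np.float64(227.32289121479792), np.float64(147.8431472980952)]
bar mid [[ 485.6 -299.7  120. ]] in side [[363.2 187.2]] hopper in side [[244.7 230.1]
 [291.9 208.6]
 [329.6 242.9]
 [281.1 267.7]]
yellow [[ 233.1 -297.6   50. ]] red [[ 406.4 -145.3   20. ]]
```

View pics/c3.png

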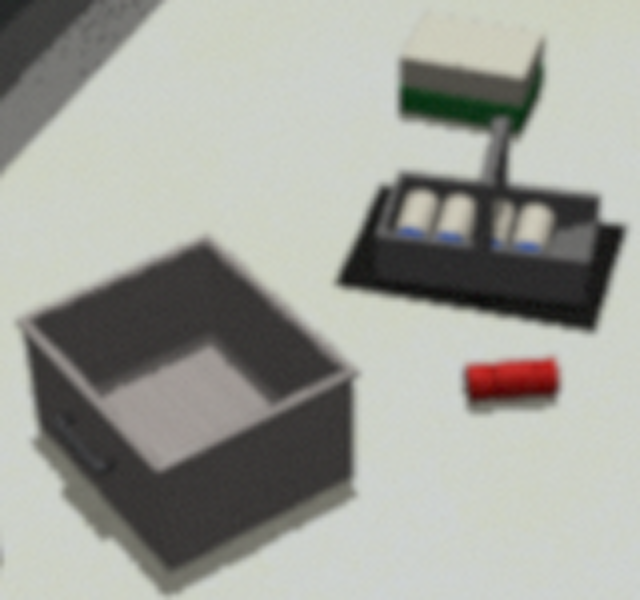

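Side-view corners match the projected hopper rim to about 1 px. The hopper centre is (615,12) with its long axis at -30°. The tray centre is (485,-300) with yaw 10.7°. The mat centre is (490,-305) with yaw 7°. I'll move above the bar now.

Emit:
carry_out([
  [0,0,-8,32,-10,2,1],
  [0,0,-16,64,-20,5,1],
  [0,0,-24,96,-30,8,1],
  [0,0,-32,128,-40,10,1],
  [0,0,-40,160,-50,12,1],
  [0,0,-48,192,-60,15,1],
  [0,0,-56,224,-70,18,1],
  [0,0,-64,256,-80,20,1],
  [0,0,-71,288,-90,22,1],
  [0,0,-76,316,-100,24,1],
  [0,0,-76,316,-100,24,1],
  [0,0,-76,316,-100,24,1],
], force=55)

```text
time_s: 1.3
ee_pos: [485.1, -299.7, 189.4]
ee_rot: [-179.9, -0.0, 100.7]
force: [-0.3, -0.5, -0.4]
gripper_width: 91.3
gripper_force: 0.0
```

```bash
cat > log.py <<'E'
from h import *
np.set_printoptions(precision=2,suppress=True)
s=state()
for k in('time_s','qpos','ee_pos','ee_rot','force','gripper_width','gripper_force'): print(k,s[k])
cv2.imwrite('pics/t%d.png'%(s['time_s']*10),grab_frame('top')[:,:,::-1]); cv2.imwrite('pics/s%d.png'%(s['time_s']*10),grab_frame('side')[:,:,::-1])
E
python3 log.py
python3 - <<'E'
import cv2,glob
t=cv2.imread(sorted(glob.glob('pics/t1[0-9].png'))[-1]);s=cv2.imread(sorted(glob.glob('pics/s1[0-9].png'))[-1])
import numpy as np
cv2.imwrite('pics/d1.png',np.hstack([cv2.resize(t[180:320,390:520],(390,420)),cv2.resize(s[120:260,290:420],(390,420))]))
E
```

```text
time_s 1.3
qpos [-32.85  18.86  92.49  -0.04  68.73 -43.5 ]
ee_pos [ 485.06 -299.73  189.44]
ee_rot [-179.93   -0.02  100.66]
force [-0.25 -0.54 -0.41]
gripper_width 91.2758503296881
gripper_force 0.0
```

View pics/d1.png

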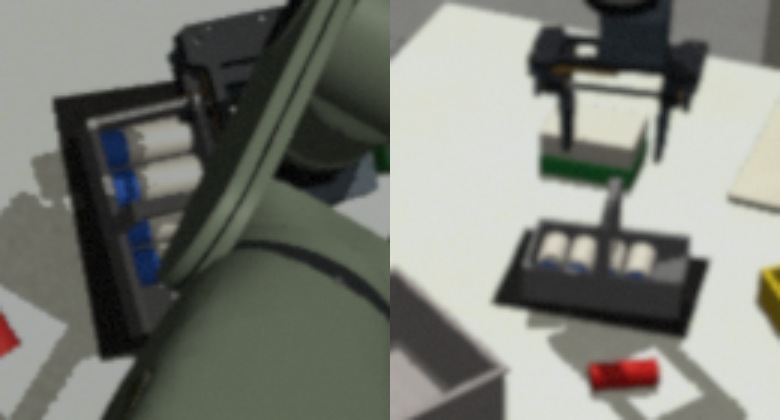

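The fingers straddle the bar, which sits at crop px (613,190), with even gaps along the tray. Descending and gripping.

Emit:
carry_out([
  [0,0,0,0,0,25,1],
  [0,0,0,0,0,50,1],
  [0,0,0,0,0,70,1],
  [0,0,0,0,0,85,1],
  [0,0,0,0,0,95,1],
  [0,0,0,0,0,100,1],
  [0,0,0,0,0,100,1],
  [0,0,0,0,0,100,-1],
  [0,0,0,0,0,100,-1],
  [0,0,0,0,0,100,-1],
  [0,0,0,0,0,100,-1],
  [0,0,0,0,0,100,-1],
  [0,0,0,0,0,100,-1],
  [0,0,0,0,0,100,-1],
  [0,0,0,0,0,100,-1],
  [0,0,0,0,0,100,-1],
  [0,0,0,0,0,100,-1],
], force=55)

```text
time_s: 3.1
ee_pos: [485.2, -300.2, 89.9]
ee_rot: [-180.0, 0.0, 100.6]
force: [0.2, 0.6, 0.1]
gripper_width: 14.6
gripper_force: 0.0
```

Emit:
carry_out([
  [0,0,0,0,0,0,-1],
  [0,0,0,0,0,0,-1],
  [0,0,0,0,0,0,-1],
  [0,0,0,0,0,-3,-1],
  [0,0,0,0,0,-8,-1],
  [0,0,0,0,0,-16,-1],
  [0,0,0,0,0,-26,-1],
  [0,0,0,0,0,-38,-1],
  [0,0,0,0,0,-50,-1],
  [0,0,0,0,0,-62,-1],
  [0,0,0,0,0,-74,-1],
  [0,0,0,0,0,-86,-1],
  [0,0,0,0,0,-98,-1],
  [0,0,0,0,0,-110,-1],
  [0,0,0,0,0,-120,-1],
  [0,0,0,0,0,-128,-1],
  [0,0,0,0,0,-134,-1],
  [0,0,0,0,0,-138,-1],
  [0,0,0,0,0,-140,-1],
  [0,0,0,0,0,-140,-1],
])

```text
time_s: 5.1
ee_pos: [485.2, -300.1, 229.9]
ee_rot: [-180.0, -0.0, 100.6]
force: [0.1, -0.0, -5.6]
gripper_width: 11.9
gripper_force: 55.0
```

```bash
python3 log.py
python3 - <<'E'
import numpy as np
c=np.array([485.4,-300,230]); yaw=100.7
H=np.array([615,12]);h=np.radians(-20)
lip=H+45*np.array([np.cos(np.radians(-30)),np.sin(np.radians(-30))])
bar=lip+90*np.array([np.cos(h),np.sin(h)])
d=bar-c[:2];y=np.radians(yaw);X=[np.cos(y),np.sin(y)];Y=[np.sin(y),-np.cos(y)]
print('lip',lip,'bar',bar,'tool dx dy',d@X,d@Y,'az',yaw-70)
E
```

```text
time_s 5.1
qpos [-32.9   17.37  88.69  -0.    73.95 -43.52]
ee_pos [ 485.17 -300.13  229.93]
ee_rot [-180.     -0.    100.63]
force [ 0.07 -0.04 -5.65]
gripper_width 11.904566173956805
gripper_force 54.98157620429993
lip [653.97114317 -10.5       ] bar [738.54347904 -41.2818129 ] tool dx dy 207.21950838322496 296.77735200496556 az 30.700000000000003
```

Emit:
carry_out([
  [0,0,0.5,3,4,0,-1],
  [0,0,1.2,8,12,0,-1],
  [0,0,2.5,17,24,0,-1],
  [0,0,4,27,39,0,-1],
  [0,0,5.8,39,56,0,-1],
  [0,0,8,54,77,0,-1],
  [0,0,10,68,98,0,-1],
  [0,0,12.3,83,119,0,-1],
  [0,0,14.4,97,140,0,-1],
  [0,0,16.6,112,160,0,-1],
  [0,0,18.7,126,181,0,-1],
  [0,0,20.9,141,202,0,-1],
  [0,0,23,155,223,0,-1],
  [0,0,25,168,241,0,-1],
  [0,0,26.8,180,258,0,-1],
  [0,0,28.3,191,273,0,-1],
  [0,0,29.5,199,285,0,-1],
  [0,0,30.3,204,293,0,-1],
  [0,0,30.7,207,297,0,-1],
  [0,0,30.7,207,297,0,-1],
])

```text
time_s: 7.2
ee_pos: [739.1, -41.3, 229.5]
ee_rot: [-180.0, 0.0, 70.0]
force: [-1.5, 0.1, -3.7]
gripper_width: 11.8
gripper_force: 55.0
```

```bash
python3 log.py
python3 - <<'E'
import cv2,glob,numpy as np
f=lambda p:cv2.imread(p)
t=f('pics/t71.png');s=f('pics/s71.png')
cv2.imwrite('pics/d2.png',np.hstack([cv2.resize(t[80:280,220:420],(400,400)),cv2.resize(s[120:320,200:400],(400,400))]))
E
ls pics
# tip plan: rotate about lip, with lip descending
cat > tip.py <<'E'
import numpy as np
# grasp g at TCP-19z. pose in tool frame at level: y=+tray x, z=down. lip rel. to TCP: y=-90, z=+61 (bar->lip 80 below bar, TCP 19 below)
def plan(th,down,fwd=0):
    t=np.radians(-th); # rot about tool x
    Rx=np.array([[np.cos(t),-np.sin(t)],[np.sin(t),np.cos(t)]])
    L=np.array([-90,61.]); return L-Rx@L+[fwd,down]
for th,dn in((0,0),(6,3),(12,6),(18,10),(24,15),(30,20),(36,25),(42,30),(48,35),(54,40)): print(th,dn,plan(th,dn).round(0))
E
python3 tip.py
```

```text
time_s 7.2
qpos [-4.09 33.67 62.19 -0.   84.17 15.95]
ee_pos [739.13 -41.29 229.48]
ee_rot [-179.97    0.01   69.96]
force [-1.52  0.15 -3.7 ]
gripper_width 11.773032415424783
gripper_force 54.98171925544739
c1.png
c2.png
c3.png
d1.png
s13.png
s51.png
s72.png
side0.png
t13.png
t51.png
t72.png
top0.png
0 0 [0. 0.]
6 3 [-7. -6.]
12 6 [-15. -11.]
18 10 [-23. -15.]
24 15 [-33. -16.]
30 20 [-43. -17.]
36 25 [-53. -16.]
42 30 [-64. -15.]
48 35 [-75. -12.]
54 40 [-86.  -8.][ WARN:0@0.021] global loadsave.cpp:275 findDecoder imread_('pics/t71.png'): can't open/read file: check file path/integrity
[ WARN:0@0.021] global loadsave.cpp:275 findDecoder imread_('pics/s71.png'): can't open/read file: check file path/integrity
Traceback (most recent call last):
TypeError: 'NoneType' object is not subscriptable
```

Run:
```python
import cv2,numpy as np
t=cv2.imread('pics/t72.png');s=cv2.imread('pics/s72.png')
cv2.imwrite('pics/d2.png',np.hstack([cv2.resize(t[80:280,220:420],(400,400)),cv2.resize(s[120:320,200:400],(400,400))]))
```

```text
(no output)
```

View pics/d2.png

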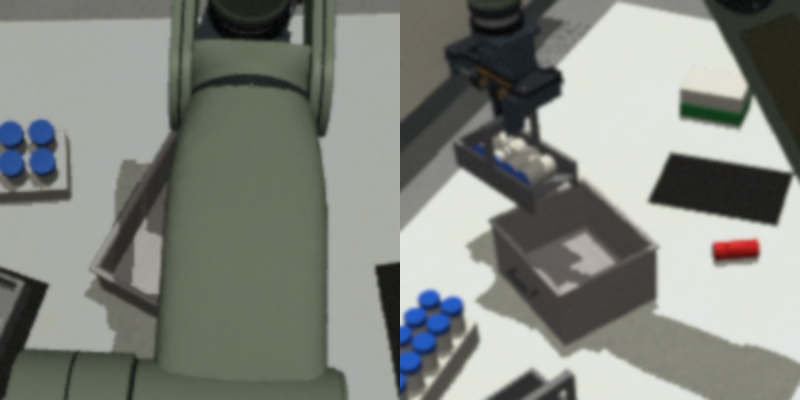

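The tray is over the hopper, with all four vials in it at side-crop px (520,155) and the lip over the mouth at (575,175). Next I'll tip it about the lip with an initial pause at 18°, lowering the lip to just above the rim.

Emit:
carry_out([
  [-4,0,0,0,-5,-3,-1],
  [-8,0,0,0,-10,-4,-1],
  [-12,0,0,0,-15,-3,-1],
  [-15,0,0,0,-19,-3,-1],
  [-18,0,0,0,-23,-3,-1],
  [-18,0,0,0,-23,-3,-1],
  [-18,0,0,0,-23,-3,-1],
  [-18,0,0,0,-23,-3,-1],
  [-22,0,0,0,-29,-2,-1],
  [-26,0,0,0,-36,-1,-1],
  [-30,0,0,0,-43,1,-1],
  [-34,0,0,0,-50,2,-1],
  [-38,0,0,0,-57,3,-1],
  [-42,0,0,0,-64,3,-1],
  [-46,0,0,0,-71,3,-1],
  [-50,0,0,0,-78,3,-1],
  [-54,0,0,0,-86,4,-1],
  [-54,0,0,0,-86,4,-1],
  [-54,0,0,0,-86,4,-1],
  [-54,0,0,0,-86,4,-1],
])

```text
time_s: 9.3
ee_pos: [662.5, -10.4, 247.0]
ee_rot: [128.2, 0.2, 69.8]
force: [-0.5, 0.1, -1.5]
gripper_width: 12.0
gripper_force: 55.0
```

```bash
python3 log.py
python3 - <<'E'
import cv2,numpy as np,glob
t=cv2.imread(sorted(glob.glob('pics/t9*.png'))[-1]);s=cv2.imread(sorted(glob.glob('pics/s9*.png'))[-1])
cv2.imwrite('pics/d3.png',np.hstack([cv2.resize(t[80:280,220:420],(400,400)),cv2.resize(s[120:320,200:400],(400,400))]))
E
```

```text
time_s 9.3
qpos [  9.58  10.02 116.54 -77.03  23.81  95.2 ]
ee_pos [662.45 -10.45 247.04]
ee_rot [128.16   0.24  69.75]
force [-0.46  0.15 -1.53]
gripper_width 11.960037594389116
gripper_force 54.982003569602966
```

View pics/d3.png

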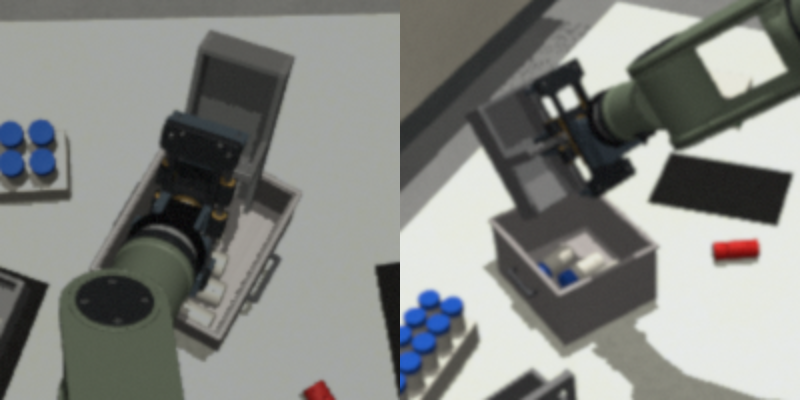

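The four vials are in the hopper: white bodies at side-crop px (565,258) and (592,265), caps at (543,270) and (568,278). The tray looks empty. J4 has reached its limit at 52° tilt, so I'll level back along the same path.

Emit:
carry_out([
  [5,0,0,0,4,7,-1],
  [10,0,0,0,7,14,-1],
  [15,0,0,0,11,22,-1],
  [20,0,0,0,14,29,-1],
  [25,0,0,0,18,36,-1],
  [30,0,0,0,22,43,-1],
  [35,0,0,0,25,51,-1],
  [40,0,0,0,29,58,-1],
  [45,0,0,0,33,65,-1],
  [50,0,0,0,36,73,-1],
  [51.8,0,0,0,38,75,-1],
  [51.8,0,0,0,38,75,-1],
  [51.8,0,0,0,38,75,-1],
])

```text
time_s: 10.7
ee_pos: [738.4, -39.3, 228.9]
ee_rot: [-179.9, 0.2, 69.7]
force: [-0.5, -0.6, -2.2]
gripper_width: 11.8
gripper_force: 55.0
```

```bash
python3 log.py
python3 - <<'E'
import cv2,numpy as np,glob
t=cv2.imread(sorted(glob.glob('pics/t10*.png'))[-1]);s=cv2.imread(sorted(glob.glob('pics/s10*.png'))[-1])
cv2.imwrite('pics/d4.png',np.hstack([cv2.resize(t[80:280,220:420],(400,400)),cv2.resize(s[120:320,200:400],(400,400))]))
E
```

```text
time_s 10.7
qpos [-3.85 33.66 62.3  -0.19 84.16 16.47]
ee_pos [738.43 -39.32 228.86]
ee_rot [-179.93    0.21   69.7 ]
force [-0.47 -0.61 -2.22]
gripper_width 11.815316034060343
gripper_force 54.98206079006195
```

View pics/d4.png

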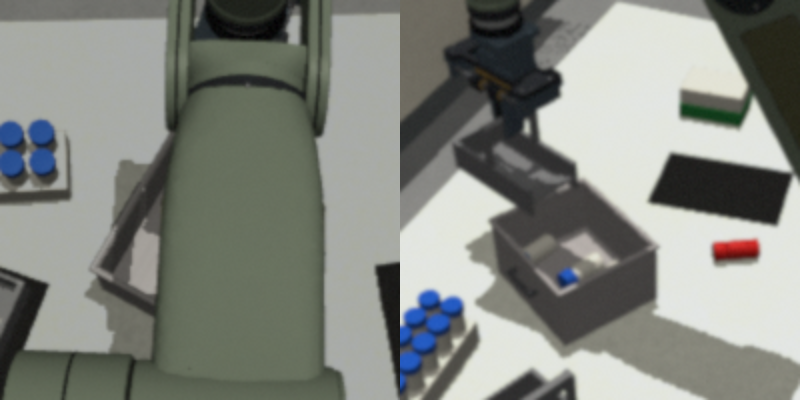

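The tray is empty: the wrist force of 2.2 N equals its empty weight. The mat is now clear at side-crop px (720,188), so I'll measure it afresh.

Run:
```python
from h import *
im=cv2.imread('pics/s107.png');g=im.max(2)
m=np.zeros_like(g);m[185:245,318:400]=(g[185:245,318:400]<70)*255
cs=max(cv2.findContours(m,0,1)[0],key=cv2.contourArea)
W=cast('side',cs[:,0],4)[:,:2].astype(np.float32);r=cv2.minAreaRect(W);print(r)
c=np.array([738.4,-39.3]);y=np.radians(69.7)
d=np.array([490,-305])-c;print(d@[np.cos(y),np.sin(y)],d@[np.sin(y),-np.cos(y)])
```

```text
((492.2994384765625, -301.5383605957031), (220.63565063476562, 138.28054809570312), 7.006908893585205)
-335.37590577717793 -140.79080873458128
```

Emit:
carry_out([
  [0,0,-1,-10,-4,0,-1],
  [0,0,-3,-30,-13,0,-1],
  [0,0,-5,-55,-23,0,-1],
  [0,0,-7,-85,-36,0,-1],
  [0,0,-9.5,-115,-49,0,-1],
  [0,0,-12,-145,-61,0,-1],
  [0,0,-14.5,-175,-74,0,-1],
  [0,0,-17,-205,-87,0,-1],
  [0,0,-19.5,-235,-99,0,-1],
  [0,0,-22,-265,-112,0,-1],
  [0,0,-24,-290,-122,0,-1],
  [0,0,-26,-312,-131,0,-1],
  [0,0,-27,-327,-138,0,-1],
  [0,0,-27.3,-335,-141,0,-1],
  [0,0,-27.3,-335,-141,0,-1],
  [0,0,-27.3,-335,-141,0,-1],
])

```text
time_s: 12.4
ee_pos: [489.9, -303.6, 231.1]
ee_rot: [-179.9, 0.1, 97.0]
force: [0.1, -0.3, -1.9]
gripper_width: 11.8
gripper_force: 55.0
```

Emit:
carry_out([
  [0,0,0,0,0,10,-1],
  [0,0,0,0,0,25,-1],
  [0,0,0,0,0,45,-1],
  [0,0,0,0,0,65,-1],
  [0,0,0,0,0,85,-1],
  [0,0,0,0,0,103,-1],
  [0,0,0,0,0,117,-1],
  [0,0,0,0,0,126,-1],
  [0,0,0,0,0,132,-1],
  [0,0,0,0,0,136,-1],
  [0,0,0,0,0,138,-1],
  [0,0,0,0,0,138,-1],
  [0,0,0,0,0,138,-1],
])

```text
time_s: 13.7
ee_pos: [489.9, -304.6, 93.2]
ee_rot: [-179.9, 0.2, 97.0]
force: [0.3, -1.1, -1.9]
gripper_width: 11.7
gripper_force: 55.0
```

Emit:
carry_out([
  [0,0,0,0,0,1,-1],
  [0,0,0,0,0,2,-1],
  [0,0,0,0,0,3,-1],
  [0,0,0,0,0,3.4,-1],
  [0,0,0,0,0,3.4,-1],
  [0,0,0,0,0,3.4,-1],
])

```text
time_s: 14.3
ee_pos: [489.6, -304.6, 90.0]
ee_rot: [-179.9, 0.2, 97.0]
force: [-2.7, -0.5, 5.3]
gripper_width: 11.7
gripper_force: 55.0
```

The tray has touched down, with about 7 N on the mat. Releasing and backing off straight up.

Emit:
carry_out([
  [0,0,0,0,0,0,0],
  [0,0,0,0,0,0,0.2],
  [0,0,0,0,0,0,0.5],
  [0,0,0,0,0,0,0.7],
  [0,0,0,0,0,0,0.7],
  [0,0,0,0,0,0,0.7],
  [0,0,0,0,0,-5,0.7],
  [0,0,0,0,0,-15,0.7],
  [0,0,0,0,0,-35,0.7],
  [0,0,0,0,0,-60,0.7],
  [0,0,0,0,0,-90,0.7],
  [0,0,0,0,0,-125,0.7],
  [0,0,0,0,0,-160,0.7],
  [0,-5,0,0,0,-180,0.7],
  [0,0,0,0,0,-180,0.7],
  [0,0,0,0,0,-180,0.7],
])

```text
time_s: 15.9
ee_pos: [490.4, -305.0, 271.0]
ee_rot: [180.0, 0.3, 96.9]
force: [-0.8, -0.3, -0.1]
gripper_width: 77.6
gripper_force: 0.0
```

```bash
python3 log.py
python3 - <<'E'
import cv2,numpy as np,glob
t=cv2.imread(sorted(glob.glob('pics/t1[56]?.png'))[-1]);s=cv2.imread(sorted(glob.glob('pics/s1[56]?.png'))[-1])
cv2.imwrite('pics/d5.png',np.hstack([cv2.resize(t[100:320,240:500],(400,340)),cv2.resize(s[140:310,220:420],(400,340))]))
E
```

```text
time_s 15.9
qpos [-32.91  16.78  83.64  -0.2   79.4  -39.81]
ee_pos [ 490.44 -305.03  271.04]
ee_rot [179.98   0.26  96.94]
force [-0.82 -0.26 -0.06]
gripper_width 77.60419480706086
gripper_force 0.0
```

View pics/d5.png

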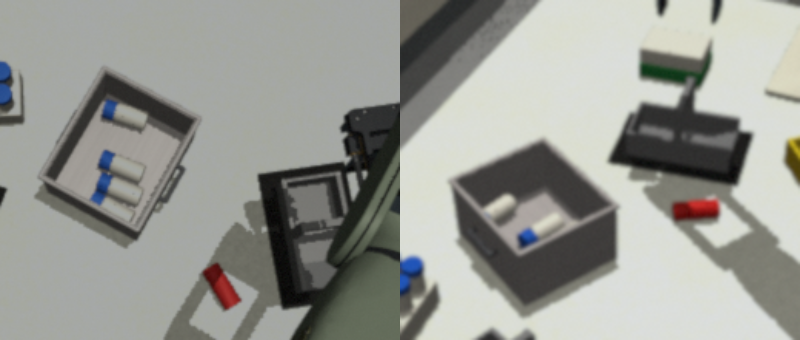

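All four vials lie in the hopper at top-crop px (125,113), (120,165), (118,190) and (110,205). The empty tray stands square on its mat at (310,235), and the gripper is clear of it.

```bash
python3 -c "
from workcell import workorder
print(workorder.job_done())"
```

```text
the job is handed in; nothing more can be done
None
```

All four wide vials are in the hopper, the empty tray stands released and square on its own mat, nothing else was touched, and I handed the job in at about 16 s (its verdict was not shown).

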